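# Tighten the recessed clamp screw with a flat screwdriver

### The arm

A 6-joint arm with a two-finger parallel gripper is mounted at the origin on a cart in front of the work surface, level with it; the furniture and walls round the work are solid. World frame = base frame: x ahead of the robot, y to its left, z up, the work surface at z = 0. Lengths are in m, angles in rad, forces in N, time in s.
With the tool pointing down it reaches from about 0.275 to 0.825 m from the base axis. Payload 4.9 kg.
Tool frame: the origin (TCP) lies midway between the tips of the shut fingers; the grasp point (between the pads) lies 19 mm behind it (bot.grip_depth is the distance from the TCP to the grasp point, in m); y points along the fingers, x is the direction in which the jaws open and shut, and the axes are right-handed (so a half turn about y gives the same grasp; the last joint's range is limited). The gripper opens to 85 mm and grips with 20 to 120 N. Pads are 22 mm wide; open, the fingers measure 114 mm over their backs; the gripper's body (76 mm by 85 mm) begins 54 mm behind the grasp point. The pads swing forward as they close: fully open they stand 13 mm farther back than shut.
Start: joints at [1.087, 0.326, -0.193, 1.052, 0, 1.437], TCP at [0.188, 0.517, 0.231] pointing down, gripper open.
Joint ranges: [-2.65, 2.65], [-0.97, 1.79], [-1.3, 1.35], [-1.93, 2.1], [-1.47, 1.37], [-3.14, 3.14]. Speed limits (rad/s): [2.57, 2.57, 3.14, 3.14, 3.14, 3.14].

### API

Orientations are given as a unit quaternion [w, x, y, z].
In Python, from cell import bot gives the robot as it stands. Calls block until the motion is done:
- bot.move_pose(position, orientation): joint-space move of the TCP to a pose.
- bot.move_linear(position, speed=0.15, rotation=None, until_force=None): straight line of the TCP; rotation=None keeps the orientation; speed is the mean speed in m/s. With until_force (N) it stops when the force on the tool has changed by that much, and returns True; else False.
- bot.goto_joints(angles): joint-space move.
- bot.set_gripper(opening, grasp_force=None): opening from 0.0 (shut) to 1.0 (fully open); grasp_force is the grip in N (None keeps the last); returns when the fingers have stopped.
- bot.wait(seconds).
- bot.solve_ik(position, orientation): joint angles nearest the present ones, or None.
- bot.camera(name): name is "scene" or "top" or "wrist"; returns the picture (480x640x3 uint8, red, green, blue); there is no depth.
- bot.calibration(name): a dict with "mtx" (3x3 intrinsics, pixels), "extrinsics" (4x4, takes a point from world to camera coordinates); the wrist camera has in their place "hand_eye" (4x4, takes a point from camera to tool coordinates, whose origin is the TCP and whose axes are the tool frame's). Camera axes: x right, y down, z forward; pixel columns grow to the right and rows downward; lengths in m; the calibration is good to about 2 mm. A picture is of the moment at which its call begins: read the wrist's pose just before it. calibration takes no time and is no camera call.
A pose or a line that the arm cannot do raises bot.PlanningError and nothing moves.
- bot.close_job(): hands the job in, once; it reports no verdict.
Trained networks look in the newest picture that a camera, given by its name, has taken for a name from the list of things; names that differ only in an ending like _2 or _b are one class to them, and where a whole thing is asked for, a point or a joint stands for the part that bears it (a point fixed in the world has none). Each returns a list of dicts, best first, with "confidence" (0 to 1); they miss things now and then, are a little off and sometimes report something else, mostly with a low value. They report only what shows in the picture. A call takes as long as a camera call. They do not tell look-alikes from the thing itself.
- bot.search_frame(camera, thing): "bbox" ([left, top, width, height] in pixels, round what is visible of it).
Readings, each from a call of its own:
- bot.read_clock(): time.
- bot.read_joint_positions(): joint angles.
- bot.read_joint_vel(): joint speeds.
- bot.read_joint_efforts(): joint torques, N m.
- bot.read_position(): TCP position.
- bot.read_tool_rot(): TCP orientation.
- bot.read_ft_force(): force on the tool from outside, world axes, zero at the start.
- bot.read_moment(): the same for the moment, N m.
- bot.read_gripper_width(): opening from 0.0 (shut) to 1.0 (fully open).
Only numpy, scipy, OpenCV 4.12 (cv2) and the standard library are available. Lean on these libraries where they do the work, as an engineer would, in place of code of your own. Each camera call takes 0.05 s, during which the arm holds its last target.

### The job

Take the stubby flat screwdriver out of its stand and tighten the recessed slotted screw of the edge clamp: press only lightly, turn the blade until it drops into the slot, then turn the screw clockwise until the sliding jaw is closed on the bar and the screw just comes up tight, without forcing it further. Put the screwdriver back upright, fully home in its stand hole, let go of it, and leave the other things on the table alone.

Things in the scene. Friction and masses are not known exactly. Their poses are not given: they have to be found in the camera images.
- driver_grip (a point): Centre of the black handle of the stubby flat screwdriver that stands loose, upright, blade down in its stand. Handle 24 mm (x) by 22 mm (y, flat sides to grasp), 46 mm high plus a low cap, top 29 mm above this point; z up. Blade tip 68 mm straight below; blade 10 mm wide along x, 1.8 mm thick along y, 16 mm long; shank 7 mm thick. About 90 g.
- driver_tip (a point): Middle of the edge of the screwdriver's blade, 68 mm below driver_grip, same axes. The handle's underside is 45 mm above the tip.
- stand_hole (a point): Mouth centre of the large hole (16 mm wide, 47 mm deep) in the top of the fixed grey driver stand, 50 mm above the table; z up. Stand 50 x 88 mm, foot 62 x 100 mm, long along y, this hole 22 mm off centre to -y; two 6 mm holes stay empty. Home, the handle's underside rests on the top face, the tip 45 mm below this point; any turn about z fits.
- clamp_mouth (a point): Mouth centre (round, 13.5 mm) over the screw, on the 46 mm square steel tower of the fixed edge clamp, 40 mm above the table; z up, x towards jaw and bar. Foot 136 x 64 mm, from 32 mm behind to 104 mm ahead in x. Hard screw face 6 mm below; slot 4.2 mm wide, 4 mm deeper, across the 12 mm head. Slot direction is not measured: at first within 0.8 rad of x, either side.
- screw (a joint): Turn of the screw's spindle, rad, growing clockwise seen from above; tells the jaw's travel, not the slot's direction. Starts at 0 to 0.25. Takes 0.04 N m to turn, so a light rub of the blade does not move it. At 1.0 the jaw meets the bar and the spindle stops. It stays where it is left.
- head_twist (a joint): Wind-up of the sprung slotted head against the stopped spindle, rad, clockwise: 0 while the spindle still turns; once the spindle is stopped the head gives against a spring, the torque rising from 0.05 N m by 0.08 N m per rad, and turns back when let go. A twist of more than 0.5 is overtightening.
- jaw_face (a point): Middle of the rubber face of the sliding steel jaw (38 mm wide, 18 mm high). It moves along the clamp's x by 5 mm per rad of the screw; closed, it touches the dark steel bar, 70 mm from clamp_mouth along x.
- magnifier_b: Obstacle, fixed: bench magnifier lamp clamped to the table's near edge to the left of the work. Its thin post stands 0.28 m nearer the robot and 0.18 m to the right (-y) of this origin and leans up to 0.36 m above the table; from there its arm runs level, forward and left, to the lamp head over the drawer cabinet. Pass above 0.45 m or keep to one side of it.
- gauge_block: Bystander: ground steel step block, 23 x 48 x 30 mm, origin under its centre.
- pin_gauge: Bystander: steel pin gauge lying down, 11 x 106 x 11 mm, origin under its centre.
- loupe: Bystander: folding loupe, 30 x 57 x 15 mm, origin under its centre.
- tweezers: Bystander: steel tweezers, 14 x 119 x 9 mm, origin under their centre.
Mind the look-alikes: they are no part of the job. Leave any blue look-alike of the part that bears driver_grip alone.

How it is judged:
On the way, in this order (a step that is already met when the one before it is completed fails the run):
1. the blade has dropped into the screw slot, driver upright (z of driver_tip in the frame of clamp_mouth below -0.008 m and horizontal distance between driver_tip and clamp_mouth below 0.004 m and angle between driver_tip's own z axis and vertical below 0.15 rad), for 0.2 s.
2. the screw is turned clockwise until the jaw is closed, blade in the slot (all of step 1 and value of joint screw above 0.96 rad), for 0.2 s.
At the end, for the whole second after the job is handed in: The screw has been turned clockwise to 0.96 rad or more (jaw closed on the bar); the screwdriver stands upright (within 7 degrees), released and at rest in the large stand hole, its tip within 8 mm of the hole's axis and at least 41 mm deep (value of joint screw above 0.96 rad and horizontal distance between driver_tip and stand_hole below 0.008 m and z of driver_tip in the frame of stand_hole below -0.041 m and angle between driver_tip's own z axis and vertical below 0.12 rad and linear speed of driver below 0.02 m/s); the robot touches nothing.
It fails at once if the screwdriver is pressed or wrenched against the screw or the clamp with more than 50 N in all (contact force between driver and insert above 50 N or contact force between driver and clamp above 50 N).
It fails at once if the screw is overtightened (its head twisted more than 0.5 rad past the stop) (value of joint head_twist above 0.5 rad).
It fails at once if a bystander is shifted by more than 30 mm (distance of any of gauge_block, pin_gauge, loupe, tweezers from where it was at the start of the episode above 0.03 m).
It also fails if it takes over 72 s, if anything falls off the work surface, if the arm or the gripper's body presses on something with over 40 N, if the wrist force passes 120 N, or if a joint passes its speed limit or range.

## Working session

There is one attempt and no reset: what is moved stays moved. The work goes in short steps, each a Python script; the robot and the scene stay as the last script left them, time stands still between calls to the robot, and variables do not carry over. Pictures are saved under pics/ and viewed, and the job is handed in when it is done.

```bash
ls; mkdir -p pics; python3 - <<'E'
from cell import bot
import cv2
print(bot.read_clock())
for n in ("scene","top","wrist"):
    im=bot.camera(n); cv2.imwrite(f"pics/{n}0.png",im[:,:,::-1])
    c=bot.calibration(n); print(n,{k:v.round(4).tolist() if hasattr(v,'round') else v for k,v in c.items()})
for n in ("scene","top"):
  for t in ("driver_grip","clamp_mouth","stand_hole","jaw_face","magnifier_b","gauge_block","pin_gauge","loupe","tweezers"):
    try: print(n,t,[(d['bbox'],round(d['confidence'],2)) for d in bot.search_frame(n,t)])
    except Exception as e: print(n,t,e)
print(bot.read_clock())
E
```

```text
pics
0.0
scene {'mtx': [[538.4957, 0.0, 313.7408], [0.0, 538.4957, 245.3792], [0.0, 0.0, 1.0]], 'extrinsics': [[0.0113, -0.9999, 0.006, 0.0325], [-0.8023, -0.0127, -0.5968, 0.414], [0.5968, 0.002, -0.8024, 0.7725], [0.0, 0.0, 0.0, 1.0]]}
top {'mtx': [[515.357, 0.0, 322.8925], [0.0, 515.357, 245.9115], [0.0, 0.0, 1.0]], 'extrinsics': [[-0.0261, -0.9996, -0.0105, 0.0634], [-0.9862, 0.0275, -0.1634, 0.5275], [0.1636, 0.0061, -0.9865, 0.8561], [0.0, 0.0, 0.0, 1.0]]}
wrist {'mtx': [[430.6591, 0.0, 317.2082], [0.0, 430.6591, 239.7619], [0.0, 0.0, 1.0]], 'hand_eye': [[1.0, 0.0009, 0.0004, 0.0], [-0.0001, -0.3006, 0.9537, -0.1417], [0.0009, -0.9537, -0.3006, 0.0762], [0.0, 0.0, 0.0, 1.0]]}
scene driver_grip [([332.0, 239.6, 12.6, 22.9], 0.87), ([339.8, 287.9, 26.1, 30.9], 0.87)]
scene clamp_mouth [([321.0, 173.7, 43.2, 65.6], 0.85)]
scene stand_hole [([299.7, 245.0, 53.2, 40.4], 0.63)]
scene jaw_face [([337.5, 188.4, 15.3, 15.6], 0.56)]
scene magnifier_b []
scene gauge_block [([394.3, 174.6, 27.7, 21.4], 0.82)]
scene pin_gauge []
scene loupe [([423.2, 199.4, 20.7, 26.0], 0.86)]
scene tweezers [([323.2, 161.2, 42.4, 4.6], 0.81)]
top driver_grip [([365.4, 334.8, 30.1, 16.8], 0.85), ([351.9, 279.5, 12.2, 15.8], 0.72)]
top clamp_mouth [([340.5, 165.5, 45.7, 78.0], 0.7)]
top stand_hole [([314.6, 274.4, 57.4, 36.9], 0.64)]
top jaw_face [([354.4, 187.5, 22.2, 12.6], 0.67)]
top magnifier_b [([422.6, 241.7, 46.0, 31.9], 0.68), ([350.3, 281.9, 13.9, 12.5], 0.31)]
top gauge_block [([426.1, 153.1, 29.1, 25.0], 0.76)]
top pin_gauge [([421.5, 243.0, 46.4, 27.3], 0.6)]
top loupe [([451.3, 191.2, 28.1, 34.0], 0.7), ([351.9, 282.3, 15.1, 14.3], 0.25)]
top tweezers [([330.3, 123.6, 61.4, 17.4], 0.67)]
1.05
```

View pics/scene0.png

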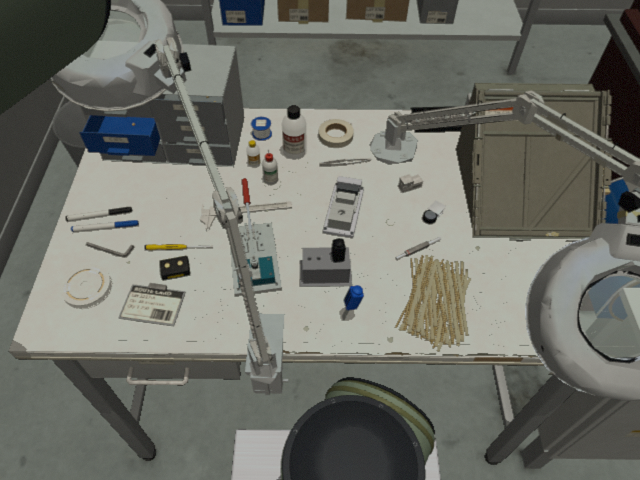

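View pics/top0.png

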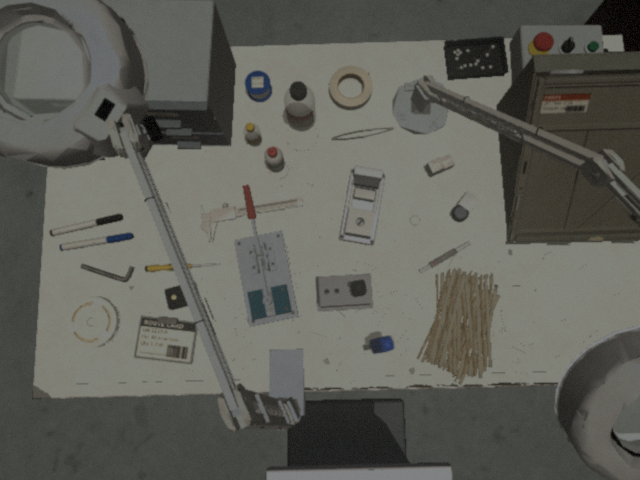

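View pics/wrist0.png

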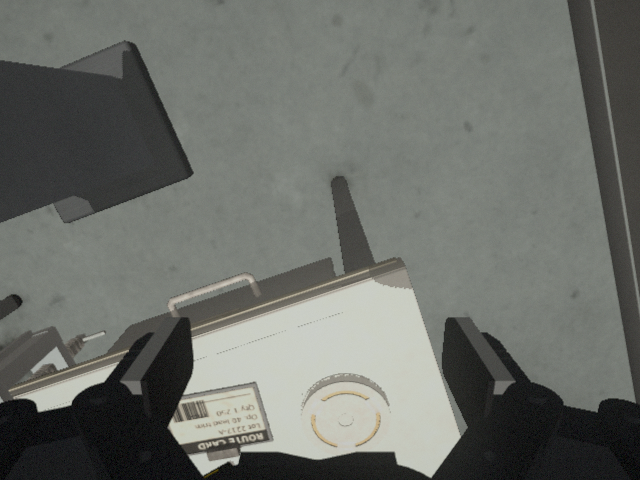

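```bash
python3 - <<'E'
import cv2,numpy as np
a=cv2.imread("pics/scene0.png")[155:335,270:450]
b=cv2.imread("pics/top0.png")[150:360,280:480]
cv2.imwrite("pics/crop0.png",np.hstack([cv2.resize(a,(400,400),interpolation=2),cv2.resize(b,(400,420),interpolation=2)[:400]]))
E
```

```text
(no output)
```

View pics/crop0.png

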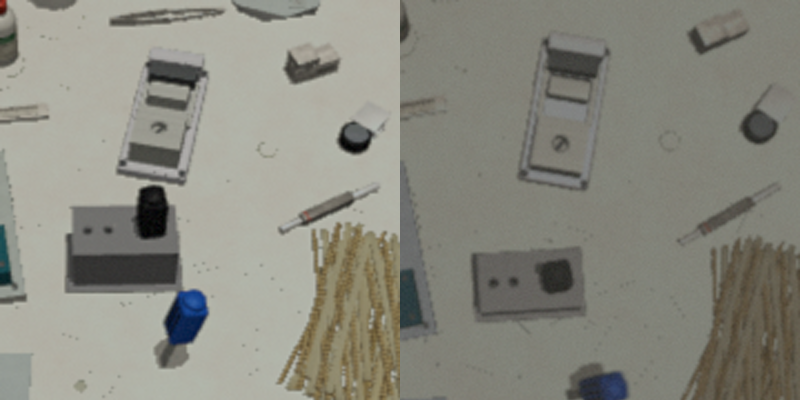

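The black driver is upright in the grey stand at scene (338,251), top (358,288). A blue look-alike is at scene (353,297), top (380,343). The black one in the stand fits the description, and the enlarged crop confirms it. Next I'll compute positions.

```bash
cat > h.py <<'E'
import numpy as np, cv2
from cell import bot
from scipy.spatial.transform import Rotation as R
def ray(name,uv,pose=None):
    c=bot.calibration(name)
    K=c['mtx']
    if name=='wrist':
        p,q=pose; T=np.eye(4);T[:3,:3]=R.from_quat(q,scalar_first=True).as_matrix();T[:3,3]=p
        Twc=T@c['hand_eye']
    else: Twc=np.linalg.inv(c['extrinsics'])
    d=np.linalg.solve(K,[uv[0],uv[1],1]); return Twc[:3,3],Twc[:3,:3]@d
def onz(name,uv,z,pose=None):
    o,d=ray(name,uv,pose); return o+d*(z-o[2])/d[2]
def proj(name,P,pose=None):
    c=bot.calibration(name)
    if name=='wrist':
        p,q=pose; T=np.eye(4);T[:3,:3]=R.from_quat(q,scalar_first=True).as_matrix();T[:3,3]=p
        E=np.linalg.inv(T@c['hand_eye'])
    else: E=c['extrinsics']
    x=E[:3,:3]@np.asarray(P)+E[:3,3]; x=c['mtx']@x; return x[:2]/x[2]
def pose(): return bot.read_position(),bot.read_tool_rot()
E
python3 - <<'E'
from h import *
np.set_printoptions(precision=4,suppress=True)
print("q0",bot.read_tool_rot(), bot.read_position())
print('post base s',onz('scene',(265,375),0.0),onz('top',(240,412),0.0))
for z in (.3,.36,.4): print(z,'joint s',onz('scene',(228,207),z),'top of it', proj('top',onz('scene',(228,207),z)))
for uv in ((302,248),(345,246),(352,285),(301,283)): print('stand s',onz('scene',uv,.05))
for uv in ((317,277),(370,275),(372,306),(317,308)): print('stand t',onz('top',uv,.05))
print('driver top', onz('scene',(338,241),.05+.052), onz('top',(357,287),.05+.052))
print('clamp', onz('scene',(341.5,212),.04), onz('top',(361,221.5),.04))
print('blue', onz('scene',(353,292),.05), onz('top',(382,343),.05))
print('gauge etc', onz('top',(440,166),.0),onz('top',(361,132),.0),onz('top',(445,257),.0))
E
```

```text
q0 [ 0.5794 -0.5794 -0.4053  0.4054] [0.1885 0.5167 0.2313]
post base s [0.2394 0.1181 0.    ] [0.2471 0.2014 0.    ]
0.3 joint s [0.3565 0.157  0.3   ] top of it [234.7148 355.0881]
0.36 joint s [0.3051 0.1442 0.36  ] top of it [236.5005 406.373 ]
0.4 joint s [0.2708 0.1357 0.4   ] top of it [237.956  448.1755]
stand s [0.4717 0.0603 0.05  ]
stand s [ 0.4776 -0.0208  0.05  ]
stand s [ 0.3907 -0.0314  0.05  ]
stand s [0.3936 0.0602 0.05  ]
stand t [0.4742 0.0606 0.05  ]
stand t [ 0.4751 -0.0304  0.05  ]
stand t [ 0.4222 -0.0316  0.05  ]
stand t [0.4213 0.0619 0.05  ]
driver top [ 0.4499 -0.005   0.102 ] [ 0.4508 -0.0044  0.102 ]
clamp [ 0.57   -0.0165  0.04  ] [ 0.5714 -0.0193  0.04  ]
blue [ 0.376  -0.0327  0.05  ] [ 0.36   -0.0458  0.05  ]
gauge etc [ 0.682  -0.1742  0.    ] [ 0.7536 -0.0287  0.    ] [ 0.5096 -0.1724  0.    ]
```

```bash
python3 - <<'E'
from h import *
np.set_printoptions(precision=3,suppress=True)
p,q=pose(); print(R.from_quat(q,scalar_first=True).as_matrix())
def down(yaw): # tool x at angle yaw in world, tool y down
    x=np.array([np.cos(yaw),np.sin(yaw),0]);y=np.array([0,0,-1.]);return R.from_matrix(np.c_[x,y,np.cross(x,y)]).as_quat(scalar_first=True)
for P in ((.15,.42,.52),(.14,.38,.5),(.165,.455,.5)): print(P,bot.solve_ik(P,q))
for yaw in (1.57,-1.57,0,3.14):
  for P in ((.40,0,.5),(.40,0,.3),(.57,-.018,.2)): print(yaw,P,bot.solve_ik(P,down(yaw)), down(yaw))
E
cat >> h.py <<'E'
def down(yaw): # tool x at angle yaw in world, tool y down
    x=np.array([np.cos(yaw),np.sin(yaw),0]);y=np.array([0,0,-1.]);return R.from_matrix(np.c_[x,y,np.cross(x,y)]).as_quat(scalar_first=True)
E
```

```text
[[ 0.343 -0.    -0.939]
 [ 0.939 -0.     0.343]
 [-0.    -1.     0.   ]]
(0.15, 0.42, 0.52) [1.062 0.11  0.258 1.719 0.    1.412]
(0.14, 0.38, 0.5) [1.035 0.015 0.104 1.66  0.    1.385]
(0.165, 0.455, 0.5) [1.07  0.176 0.285 1.68  0.    1.42 ]
1.57 (0.4, 0, 0.5) [-0.185  0.005  0.094  1.66   0.    -0.184] [-0.5  0.5  0.5 -0.5]
1.57 (0.4, 0, 0.3) [-0.185  0.001 -0.411  1.16   0.    -0.184] [-0.5  0.5  0.5 -0.5]
1.57 (0.57, -0.018, 0.2) [-0.161  0.385 -0.188  0.997  0.    -0.16 ] [-0.5  0.5  0.5 -0.5]
-1.57 (0.4, 0, 0.5) [-0.185  0.005  0.094  1.66   0.     2.956] [-0.5  0.5 -0.5  0.5]
-1.57 (0.4, 0, 0.3) [-0.185  0.001 -0.411  1.16   0.     2.956] [-0.5  0.5 -0.5  0.5]
-1.57 (0.57, -0.018, 0.2) [-0.161  0.385 -0.188  0.997  0.     2.98 ] [-0.5  0.5 -0.5  0.5]
0 (0.4, 0, 0.5) [-0.185  0.005  0.094  1.66   0.     1.386] [-0.707  0.707  0.     0.   ]
0 (0.4, 0, 0.3) [-0.185  0.001 -0.411  1.16   0.     1.386] [-0.707  0.707  0.     0.   ]
0 (0.57, -0.018, 0.2) [-0.161  0.385 -0.188  0.997  0.     1.41 ] [-0.707  0.707  0.     0.   ]
3.14 (0.4, 0, 0.5) [-0.185  0.005  0.094  1.66   0.    -1.754] [-0.001  0.001  0.707 -0.707]
3.14 (0.4, 0, 0.3) [-0.185  0.001 -0.411  1.16   0.    -1.754] [-0.001  0.001  0.707 -0.707]
3.14 (0.57, -0.018, 0.2) [-0.161  0.385 -0.188  0.997  0.    -1.73 ] [-0.001  0.001  0.707 -0.707]
```

```bash
python3 - <<'E'
from h import *
np.set_printoptions(precision=4,suppress=True)
bot.move_linear((.14,.38,.5),speed=.25)
bot.goto_joints([-0.185,0.005,0.094,1.66,0,-0.184])
# view pose over stand
bot.move_pose((.40,-.005,.30),down(np.pi/2))
P=pose(); im=bot.camera('wrist'); cv2.imwrite('pics/w1.png',im[:,:,::-1]); np.save('p1.npy',np.r_[P[0],P[1]])
print(P, bot.read_clock()); 
for n,p in (('stand',(.45,-.005,.05)),('clamp',(.57,-.018,.04))): print(n,proj('wrist',p,P))
E
```

```text
(array([ 0.4009, -0.0048,  0.3013]), array([-0.4992,  0.5004,  0.5006, -0.4998])) 4.975
stand [317.1294 240.625 ]
clamp [304.7141 345.1673]
```

View pics/w1.png

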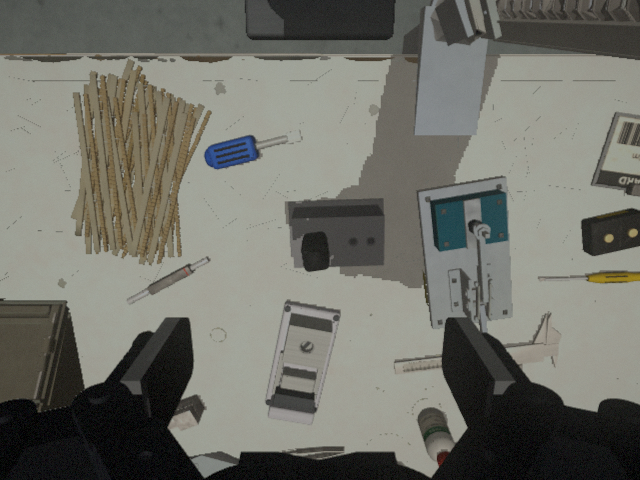

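```bash
python3 - <<'E'
from h import *
np.set_printoptions(precision=4,suppress=True)
for i,p in enumerate(((.565,-.018,.16),(.445,-.005,.18))):
    bot.move_pose(p,down(np.pi/2)); bot.wait(.2)
    P=pose(); im=bot.camera('wrist'); cv2.imwrite(f'pics/w2{i}.png',im[:,:,::-1]); np.save(f'p2{i}.npy',np.r_[P[0],P[1]])
    print(P, bot.read_clock()); 
    for n,p in (('drv',(.45,-.005,.1)),('stand',(.45,-.005,.05)),('clamp',(.57,-.018,.04))): print(n,proj('wrist',p,P))
a=cv2.imread('pics/w20.png');b=cv2.imread('pics/w21.png')
cv2.imwrite('pics/c20.png',cv2.resize(a[120:400,170:470],None,fx=2,fy=2,interpolation=2))
cv2.imwrite('pics/c21.png',cv2.resize(b[120:400,170:470],None,fx=2,fy=2,interpolation=2))
E
```

```text
(array([ 0.5652, -0.0181,  0.1618]), array([-0.4992,  0.5008,  0.5005, -0.4995])) 6.1
drv [348.7089   6.8795]
stand [342.2335  26.7808]
clamp [317.576  236.2192]
(array([ 0.4461, -0.0052,  0.1801]), array([-0.4998,  0.5003,  0.5002, -0.4998])) 6.9083
drv [317.8767 257.357 ]
stand [317.7905 231.4775]
clamp [300.5645 378.4551]
```

View pics/c20.png

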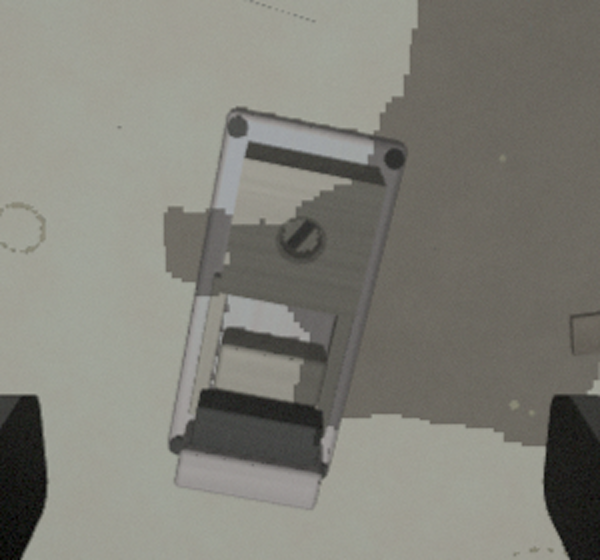

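View pics/c21.png

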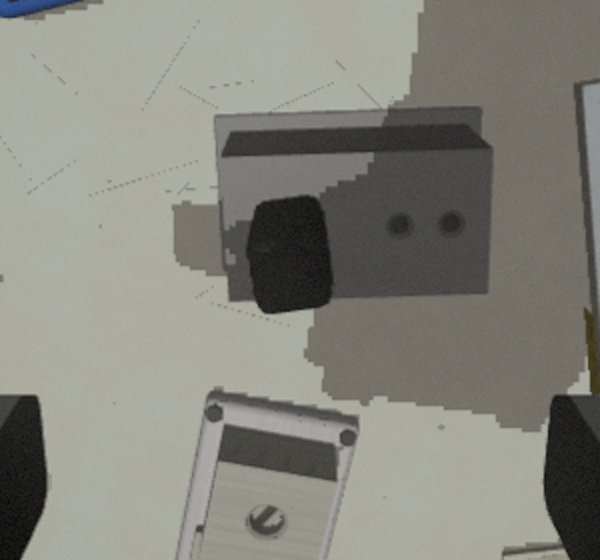

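```bash
python3 - <<'E'
import cv2,numpy as np
a=cv2.imread('pics/w20.png')[215:263,297:345];b=cv2.imread('pics/w21.png')[200:290,280:350]
f=lambda x,g,s:cv2.resize(np.clip((x/255.)**g*255*1.0,0,255).astype('uint8'),s,interpolation=2)
cv2.imwrite('pics/z2.png',np.hstack([f(a,.7,(400,400)),f(b,.35,(400,514))[:400]]))
cv2.imwrite('pics/z2b.png',f(b,.35,(420,540)))
E
```

```text
(no output)
```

View pics/z2.png

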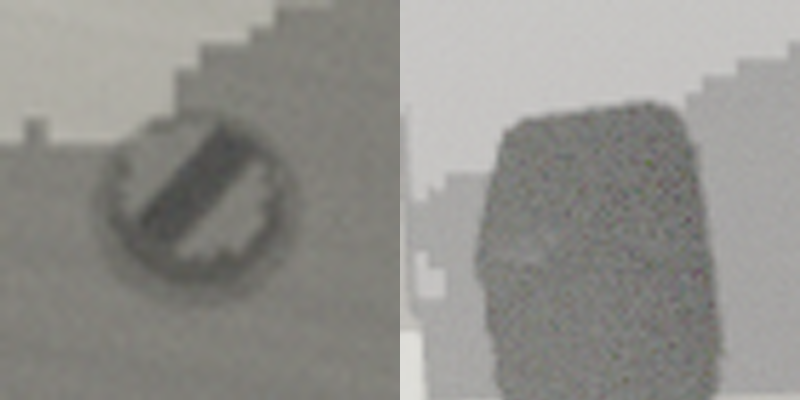

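View pics/z2b.png

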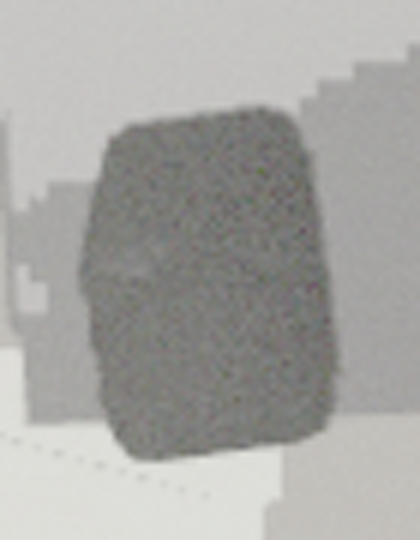

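```bash
python3 - <<'E'
from h import *
np.set_printoptions(precision=4,suppress=True)
bot.move_pose((.526,-.005,.15),down(np.pi/2)); bot.wait(.2)
P=pose(); im=bot.camera('wrist'); cv2.imwrite('pics/w3.png',im[:,:,::-1]); np.save('p3.npy',np.r_[P[0],P[1]])
print(P,bot.read_clock(),proj('wrist',(.45,-.005,.1),P))
p=proj('wrist',(.45,-.005,.1),P).astype(int)
c=im[p[1]-50:p[1]+50,p[0]-50:p[0]+50,::-1]; print(p)
cv2.imwrite('pics/z3.png',cv2.resize((np.clip((c/255.)**.4,0,1)*255).astype('uint8'),(700,600),interpolation=2) if 0 else cv2.resize((((c/255.)**.4)*255).astype('uint8'),(600,600),interpolation=2))
P0=np.load('p20.npy');P0=(P0[:3],P0[3:])
m=onz('wrist',(320.7,239.8),.04,P0);a=onz('wrist',(315,242),.034,P0);b=onz('wrist',(324.8,231.8),.034,P0)
print('mouth',m,'slot',np.arctan2(*(a-b)[[1,0]]),(a+b)/2)
# foot edges
q=[onz('wrist',(170+u/2,120+v/2),.01,P0) for u,v in ((237,126),(395,158),(177,443))]
print('clamp x dir', np.arctan2(*(q[2]-q[0])[[1,0]]), np.arctan2(*(q[1]-q[0])[[1,0]])-np.pi/2)
E
```

```text
(array([ 0.5253, -0.0049,  0.1502]), array([ 0.5001, -0.4999, -0.4999,  0.5001])) 7.6 [317.4636 106.2956]
[317 106]
mouth [ 0.5724 -0.016   0.04  ] slot -0.7403245395082627 [ 0.5723 -0.0165  0.034 ]
clamp x dir -0.20423973313450577 -0.20093741462943027
```

View pics/z3.png

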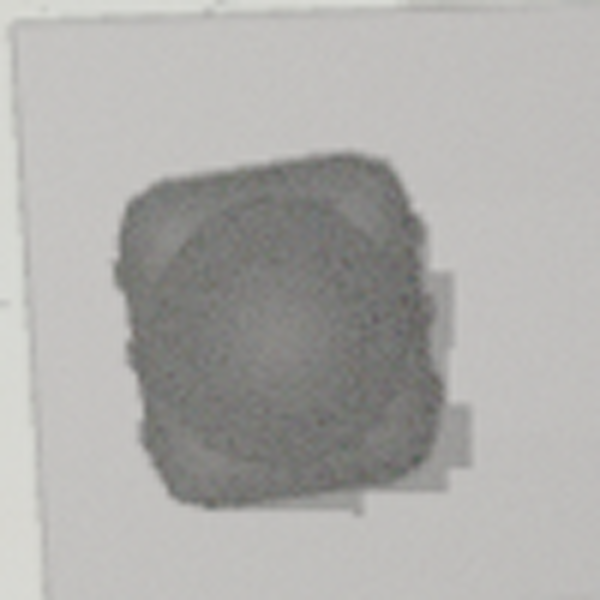

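```bash
python3 - <<'E'
from h import *
np.set_printoptions(precision=4,suppress=True)
P=np.load('p3.npy');P=(P[:3],P[3:])
im=cv2.imread('pics/w3.png')
g=cv2.GaussianBlur(im,(3,3),0).max(2); 
c=g[56:156,267:367]; print(np.percentile(c,[5,20,40,60,80]))
t,_=cv2.threshold(c,0,255,cv2.THRESH_OTSU)
for th in (t*.8,t):
  m=(g<th).astype('uint8'); m[:56]=0;m[156:]=0;m[:,:267]=0;m[:,367:]=0
  n,l,s,_=cv2.connectedComponentsWithStats(m); k=1+s[1:,4].argmax()
  cs,_=cv2.findContours((l==k).astype('uint8'),0,1); cc=max(cs,key=len)[:,0]
  W=np.array([onz('wrist',p+0.0,.094,P)[:2] for p in cc])
  print(th,cv2.minAreaRect((W*1e4).astype('float32')), s[k])
  for a in (0.12,.14,0.16,.18,.2): 
    u=W@[np.cos(a),np.sin(a)];v=W@[-np.sin(a),np.cos(a)]
    print(a, np.ptp(u)*1e3,np.ptp(v)*1e3, np.diff(np.percentile(u,[8,92]))*1e3,np.diff(np.percentile(v,[8,92]))*1e3)
E
```

```text
[ 37.  44. 125. 128. 131.]
69.60000000000001 ((4523.84521484375, -66.06439208984375), (238.94723510742188, 227.4463348388672), 8.954558372497559) [ 286   82   55   59 2699]
0.12 23.981347319053715 22.904957228210705 [23.2986] [21.8723]
0.14 23.937492727856334 22.82030794868607 [23.2703] [21.8257]
0.16 23.923151418976442 22.726530850248686 [23.3273] [21.8739]
0.18 24.07056303366678 22.803182145992196 [23.3997] [21.8622]
0.2 24.22245566046938 22.93233016962491 [23.4718] [21.9251]
87.0 ((4526.4228515625, -61.55940246582031), (249.455810546875, 240.72308349609375), 8.951742172241211) [ 286   81   59   60 2884]
0.12 24.93471084848603 24.333104798169316 [23.9546] [23.1891]
0.14 24.92518931462706 24.09494501619039 [24.0252] [23.2525]
0.16 24.97909492448419 24.072811732923583 [24.062] [23.1108]
0.18 25.151061181966416 24.22290289629109 [24.1477] [23.0203]
0.2 25.312967350318793 24.363305221467805 [24.2371] [22.8798]
```

Both candidates are resolved: the black handle in the stand is the right one. It measures 24 mm along yaw 0.16 rad, so driver x ≈ 0.16 rad. The slot shows clearly at about -0.74 rad world. Grasping now.

```bash
python3 - <<'E'
from h import *
np.set_printoptions(precision=4,suppress=True)
q=down(1.727); x,y=.4515,-.0057
bot.move_pose((x,y,.15),q)
bot.move_linear((x,y,.056),speed=.1,until_force=8); print(pose())
bot.set_gripper(0,grasp_force=45); print('w',bot.read_gripper_width()*85, bot.read_ft_force(),bot.read_moment(),bot.read_clock())
P=pose();im=bot.camera('wrist'); cv2.imwrite('pics/w4.png',im[:,:,::-1]); 
E
```

```text
(array([ 0.4521, -0.0058,  0.0564]), array([-0.4592,  0.4597,  0.5376, -0.5373]))
w 21.397086701871626 [-1.8131  0.4873  3.0833] [-0.0237  0.137  -0.0159] 9.6917
```

View pics/w4.png

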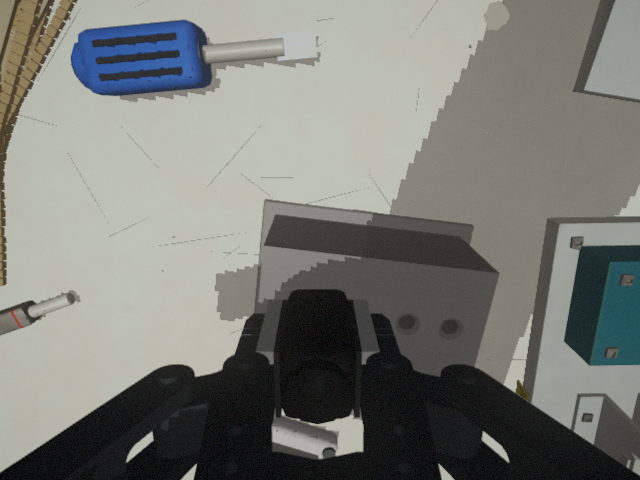

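```bash
python3 - <<'E'
from h import *
np.set_printoptions(precision=4,suppress=True)
P=pose(); np.save('home.npy',np.r_[P[0],P[1]]); p=P[0]
bot.move_linear((p[0],p[1],.14),speed=.1)
bot.wait(.2)
print(bot.read_gripper_width()*85,bot.read_ft_force(),bot.read_moment())
P=pose();im=bot.camera('wrist'); cv2.imwrite('pics/w5.png',im[:,:,::-1]); 
s=bot.camera('scene'); cv2.imwrite('pics/s5.png',s[:,:,::-1])
tip=P[0]+np.array([0,0,.019-.002-.068]); print(tip,proj('wrist',tip,P),proj('scene',tip))
u=proj('wrist',tip,P).astype(int);v=proj('scene',tip).astype(int)
a=im[u[1]-60:u[1]+60,u[0]-60:u[0]+60,::-1]; b=s[v[1]-40:v[1]+20,v[0]-30:v[0]+30,::-1]
g=lambda x:cv2.resize(((x/255.)**.6*255).astype('uint8'),(400,400),interpolation=2)
cv2.imwrite('pics/z5.png',np.hstack([g(a),g(b)]))
E
```

```text
21.369018725108916 [ 0.1253 -0.4958 -0.6985] [ 0.0671 -0.0155 -0.0096]
[ 0.4512 -0.0057  0.0884] [317.5949 270.7129] [338.0628 244.9734]
```

View pics/z5.png

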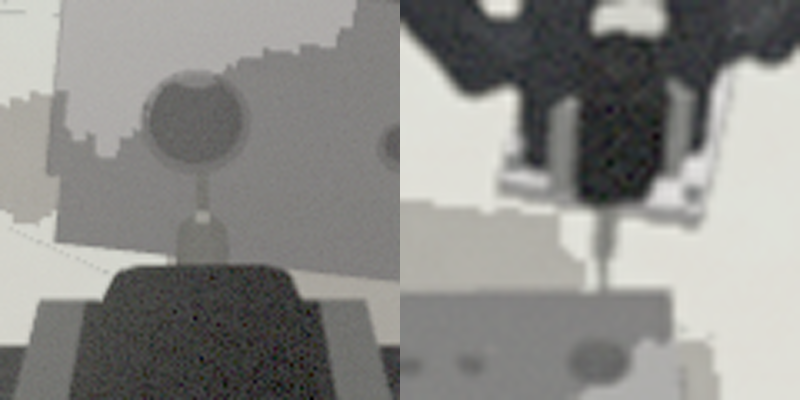

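```bash
cat >> h.py <<'E'
TZ=.051 # TCP z minus tip z
def look(name,clamp,dx=0,dz=0):
    P=pose();im=bot.camera('wrist')[:,:,::-1].copy(); cv2.imwrite(f'pics/{name}raw.png',im)
    Rm=R.from_quat(P[1],scalar_first=True).as_matrix()
    u=proj('wrist',[*clamp,.04],P).astype(int)-50
    S=6; c=cv2.resize(((im[u[1]:u[1]+100,u[0]:u[0]+100]/255.)**.6*255).astype('uint8'),None,fx=S,fy=S,interpolation=2)
    f=lambda X:tuple(np.round((proj('wrist',X,P)-u+.5)*S).astype(int).tolist())
    for r,z,col in ((.00675,.04,(0,200,0)),):
        pts=[f([clamp[0]+r*np.cos(t),clamp[1]+r*np.sin(t),z]) for t in np.linspace(0,2*np.pi,40)]
        cv2.polylines(c,[np.array(pts)],True,col,1)
    tip=P[0]+[0,0,-TZ]; pts=[f(tip+Rm@[a,0,b]) for a,b in ((-.0009,-.005),(.0009,-.005),(.0009,.005),(-.0009,.005))]
    cv2.polylines(c,[np.array(pts)],True,(0,0,255),1)
    cv2.imwrite(f'pics/{name}.png',c); print(name,P,tip,f(tip))
E
python3 - <<'E'
from h import *
np.set_printoptions(precision=4,suppress=True)
C=(.572,-.0165)
bot.move_pose((*C,.17),down(.83)); bot.move_linear((*C,.04+.015+TZ),speed=.1); bot.wait(.3)
look('a6',C); print(bot.read_ft_force(),bot.read_moment(),bot.read_joint_positions(),bot.read_clock())
E
```

```text
a6 (array([ 0.5723, -0.0165,  0.1065]), array([-0.6469,  0.6473,  0.2854, -0.2848])) [ 0.5723 -0.0165  0.0555] (306, 378)
[-0.3789  0.0531 -0.9672] [-0.031   0.0284 -0.0706] [-0.1578  0.4771 -0.3059  0.787   0.      0.583 ] 13.05
```

View pics/a6.png

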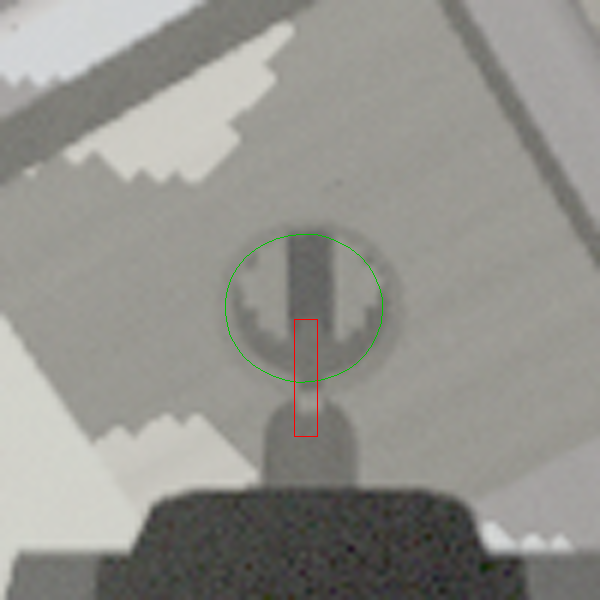

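```bash
python3 - <<'E'
from h import *
np.set_printoptions(precision=4,suppress=True)
p,q=pose(); Rm=R.from_quat(q,scalar_first=True).as_matrix()
t=np.array([.572,-.0165,0])+Rm@[.0004,0,.00045]; print(t)
bot.move_linear((t[0],t[1],p[2]),speed=.02)
bot.wait(.1); f0=bot.read_ft_force()
r=bot.move_linear((t[0],t[1],.026+TZ),speed=.015,until_force=4); print(r,bot.read_position()-[0,0,TZ],bot.read_ft_force()-f0,bot.read_moment(),bot.read_clock())
look('a7',(.572,-.0165))
E
```

```text
[ 0.5719 -0.0159 -0.    ]
True [ 0.572  -0.0159  0.0301] [ 0.5693 -0.3087  5.6537] [0.0079 0.0528 0.0453] 14.9083
a7 (array([ 0.572 , -0.0159,  0.0811]), array([-0.6471,  0.6471,  0.2851, -0.2851])) [ 0.572  -0.0159  0.0301] (312, 253)
```

View pics/a7.png

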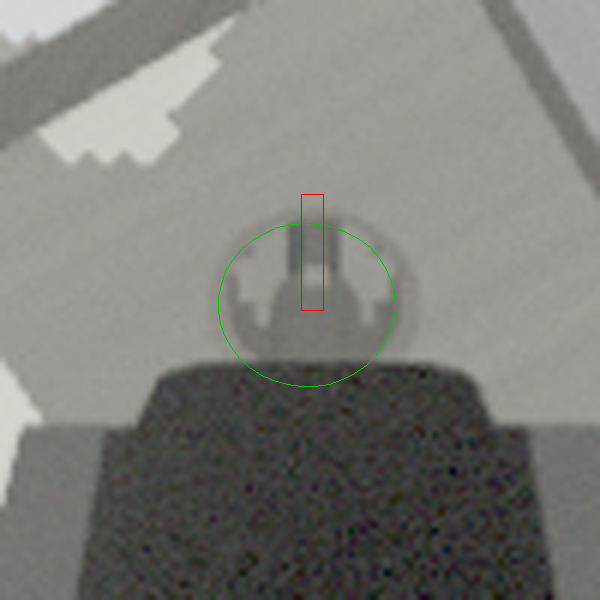

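Blade is in the slot: tip z ≈ 0.030, which is the slot bottom. Now turning clockwise in small steps while monitoring moment and force.

```bash
cat >> h.py <<'E'
def turn(d,n,fin=False):
    j=np.array(bot.read_joint_positions())
    for i in range(n):
        j[5]+=d; bot.goto_joints(j); bot.wait(.05)
        m=np.mean([bot.read_moment() for _ in range(4)],0); f=bot.read_ft_force()
        p,q=pose(); x=R.from_quat(q,scalar_first=True).as_matrix()[:,0]
        print('yaw %.3f'%np.arctan2(x[1],x[0]),'m',m.round(3),'f',f.round(2),'tau6 %.3f'%bot.read_joint_efforts()[5],'p',p.round(4),'t',bot.read_clock())
E
python3 - <<'E'
from h import *
p,q=pose(); bot.move_linear((p[0],p[1],p[2]+.0003),speed=.01)
turn(0,1); turn(.08,7)
E
```

```text
yaw 0.830 m [ 0.017 -0.024 -0.022] f [-0.51 -0.42  1.33] tau6 -0.000 p [ 0.572  -0.0159  0.0812] t 15.5667
yaw 0.752 m [-0.038  0.029 -0.048] f [-0.33  0.09  0.82] tau6 0.014 p [ 0.572  -0.016   0.0812] t 15.8667
yaw 0.672 m [-0.015 -0.023  0.021] f [ 0.28 -1.03  1.98] tau6 0.008 p [ 0.572  -0.0159  0.0812] t 16.1667
yaw 0.593 m [ 0.003  0.006 -0.022] f [ 0.76 -1.45  1.12] tau6 0.007 p [ 0.572  -0.0159  0.0812] t 16.4667
yaw 0.513 m [-0.015  0.074  0.017] f [0.5  0.42 0.86] tau6 0.018 p [ 0.5719 -0.0159  0.0812] t 16.7667
yaw 0.433 m [-0.085  0.134  0.003] f [-0.17 -0.79  1.3 ] tau6 0.035 p [ 0.5719 -0.0159  0.0812] t 17.0667
yaw 0.353 m [-0.001  0.156  0.026] f [-0.48  0.08  1.97] tau6 0.038 p [ 0.5719 -0.0159  0.0812] t 17.3667
yaw 0.273 m [0.053 0.211 0.078] f [-0.03 -0.02  1.1 ] tau6 0.038 p [ 0.5719 -0.0159  0.0812] t 17.6667
```

```bash
python3 - <<'E'
from h import *
turn(.08,6)
E
```

```text
yaw 0.195 m [0.034 0.079 0.042] f [-1.27 -0.12  2.85] tau6 0.038 p [ 0.572  -0.0159  0.0812] t 17.9667
yaw 0.115 m [ 0.069  0.027 -0.011] f [-0.82  1.2   1.61] tau6 0.039 p [ 0.572  -0.0158  0.0812] t 18.2667
yaw 0.036 m [ 0.202 -0.007 -0.027] f [0.51 0.16 0.75] tau6 0.039 p [ 0.572  -0.0158  0.0812] t 18.5667
yaw -0.045 m [ 0.177 -0.092  0.041] f [-0.1  -0.53  0.99] tau6 0.039 p [ 0.5721 -0.0159  0.0812] t 18.8667
yaw -0.124 m [ 0.236 -0.118  0.013] f [0.8  0.91 1.55] tau6 0.039 p [ 0.572  -0.0158  0.0812] t 19.1667
yaw -0.204 m [ 0.265 -0.214  0.1  ] f [0.34 1.81 0.45] tau6 0.039 p [ 0.5721 -0.0159  0.0812] t 19.4667
```

```bash
python3 - <<'E'
from h import *
for i in range(9):
    turn(.04,1)
    if bot.read_joint_efforts()[5]>.058: break
look('a8',(.572,-.0159))
E
```

```text
yaw -0.243 m [ 0.213 -0.1    0.036] f [0.6  0.39 1.26] tau6 0.035 p [ 0.5721 -0.0158  0.0812] t 19.7667
yaw -0.281 m [ 0.236 -0.16   0.015] f [0.43 0.63 1.28] tau6 0.038 p [ 0.5722 -0.0158  0.0812] t 20.0667
yaw -0.320 m [ 0.229 -0.216  0.061] f [1.18 0.43 1.21] tau6 0.039 p [ 0.5722 -0.0158  0.0812] t 20.3667
yaw -0.359 m [ 0.244 -0.16   0.061] f [0.2  0.48 1.36] tau6 0.039 p [ 0.5722 -0.0158  0.0812] t 20.6667
yaw -0.397 m [ 0.19  -0.174  0.046] f [-0.44  0.64  0.42] tau6 0.039 p [ 0.5722 -0.0158  0.0812] t 20.9667
yaw -0.436 m [ 0.173 -0.149  0.067] f [0.46 1.01 0.58] tau6 0.039 p [ 0.5722 -0.0158  0.0812] t 21.2667
yaw -0.475 m [ 0.252 -0.237  0.047] f [0.8  0.53 1.09] tau6 0.039 p [ 0.5722 -0.0158  0.0812] t 21.5667
yaw -0.513 m [ 0.185 -0.176  0.025] f [1.43 0.87 0.8 ] tau6 0.049 p [ 0.5722 -0.0158  0.0812] t 21.8667
yaw -0.552 m [ 0.243 -0.265  0.039] f [1.14 0.68 1.12] tau6 0.056 p [ 0.5722 -0.0158  0.0812] t 22.1667
a8 (array([ 0.57224341, -0.01584944,  0.08121623]), array([-0.6803404 ,  0.68034452, -0.19329909,  0.19210345])) [ 0.57224341 -0.01584944  0.03021623] (309, 255)
```

View pics/a8raw.png

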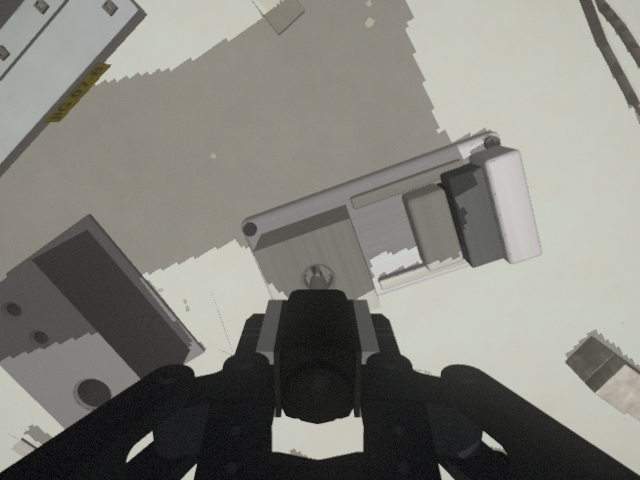

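```bash
python3 - <<'E'
from h import *
turn(.04,2); bot.wait(.3); turn(0,1)
E
```

```text
yaw -0.591 m [ 0.244 -0.238  0.044] f [1.04 1.08 0.73] tau6 0.060 p [ 0.5723 -0.0158  0.0812] t 22.5167
yaw -0.631 m [ 0.2   -0.266  0.076] f [0.37 0.86 1.07] tau6 0.062 p [ 0.5723 -0.0158  0.0812] t 22.8167
yaw -0.632 m [ 0.157 -0.243  0.09 ] f [1.65 0.25 0.31] tau6 0.059 p [ 0.5723 -0.0158  0.0812] t 23.4167
```

```bash
python3 - <<'E'
import cv2
a=cv2.imread('pics/a8raw.png')[120:310,230:550]; cv2.imwrite('pics/z8.png',cv2.resize(a,None,fx=2.5,fy=2.5,interpolation=2))
E
```

```text
(no output)
```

View pics/z8.png

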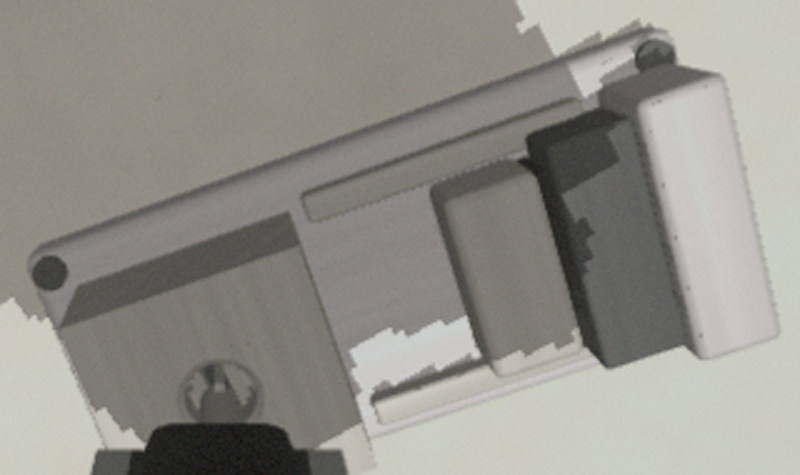

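```bash
python3 - <<'E'
from h import *
turn(-.1,3)
p,q=pose(); bot.move_linear((p[0],p[1],.13),speed=.06); 
print(bot.read_gripper_width()*85)
look('a9c',(.572,-.0159))
h=np.load('home.npy')
bot.move_pose((p[0],p[1],.16),down(1.727))
bot.move_pose((h[0],h[1],.16),down(1.727)); 
bot.move_linear((h[0],h[1],.12),speed=.08); bot.wait(.2)
P=pose(); im=bot.camera('wrist')[:,:,::-1]; cv2.imwrite('pics/a9.png',im); print(P, proj('wrist',P[0]-[0,0,TZ],P),proj('wrist',[h[0],h[1],.05],P),bot.read_clock())
cv2.imwrite('pics/z9.png',cv2.resize(((im[190:330,250:390]/255.)**.6*255).astype('uint8'),(560,560),interpolation=2))
E
```

```text
yaw -0.534 m [ 0.228 -0.182  0.005] f [-0.36  1.18  1.16] tau6 0.038 p [ 0.5723 -0.0158  0.0812] t 23.7167
yaw -0.435 m [ 0.208 -0.151 -0.007] f [0.5  0.52 1.08] tau6 0.009 p [ 0.5722 -0.0159  0.0812] t 24.0167
yaw -0.335 m [ 0.139 -0.077  0.016] f [ 0.51 -0.8   1.63] tau6 -0.005 p [ 0.5722 -0.0159  0.0812] t 24.3167
21.50050672903509
a9c (array([ 0.57185541, -0.01588987,  0.12966343]), array([ 0.69744639, -0.69733518,  0.11764134, -0.11598571])) [ 0.57185541 -0.01588987  0.07866343] (303, 458)
(array([ 0.45219497, -0.00585815,  0.12049087]), array([-0.45914239,  0.45979836,  0.53767666, -0.53728721])) [317.67543234 270.49718118] [318.00761786 255.81943524] 28.575
```

View pics/a9c.png

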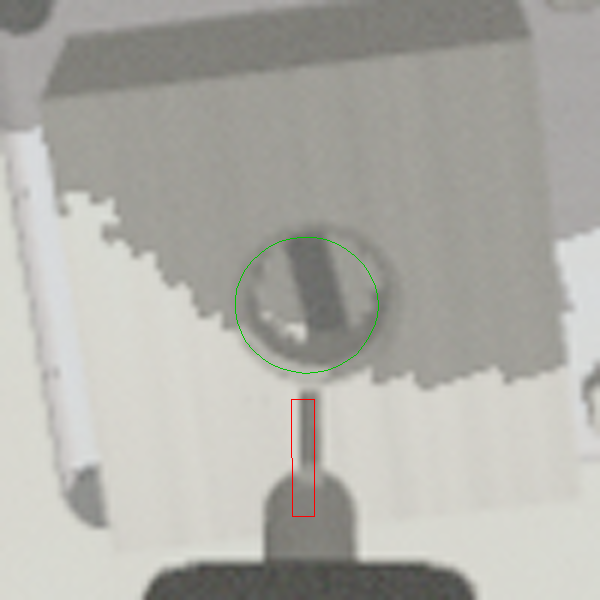

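View pics/z9.png

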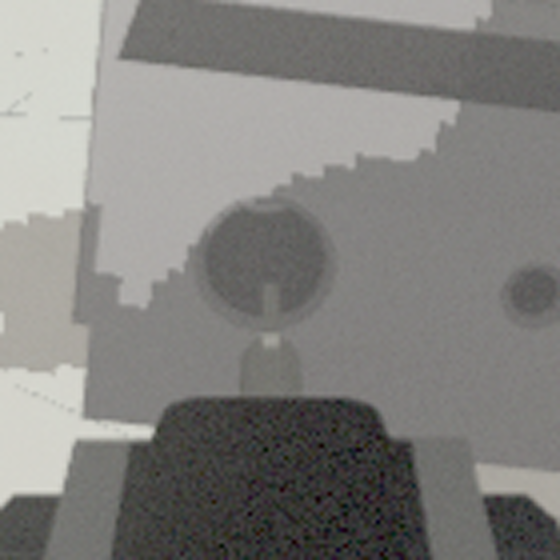

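Jaw closed and the head sprang back: the slot now sits at about -1.60 rad against -0.74 at the start, a turn of about 0.86. The tip is lined up with the large hole, so I'm lowering the driver.

```bash
python3 - <<'E'
from h import *
np.set_printoptions(precision=4,suppress=True)
h=np.load('home.npy'); 
r=bot.move_linear((h[0],h[1],.07),speed=.06,until_force=6); print(r,bot.read_position())
if not r:
    r=bot.move_linear((h[0],h[1],.0545),speed=.015,until_force=4); print(r,bot.read_position(),bot.read_ft_force(),bot.read_clock())
E
```

```text
False [ 0.452  -0.0058  0.0702]
True [ 0.4515 -0.0057  0.0562] [-0.3843 -0.2051  4.7736] 30.4083
```

```bash
python3 - <<'E'
from h import *
np.set_printoptions(precision=4,suppress=True)
h=np.load('home.npy')
bot.set_gripper(.45); bot.set_gripper(1.0); bot.wait(.2)
bot.move_linear((h[0],h[1],.17),speed=.08); 
bot.move_pose((h[0]+.076,h[1],.16),down(np.pi/2)); bot.wait(.3)
P=pose(); im=bot.camera('wrist')[:,:,::-1]; cv2.imwrite('pics/b1.png',im)
s=bot.camera('scene')[:,:,::-1]; cv2.imwrite('pics/b1s.png',s)
u=proj('wrist',(.452,-.006,.1),P).astype(int)
g=lambda x:cv2.resize(((x/255.)**.5*255).astype('uint8'),(400,400),interpolation=2)
cv2.imwrite('pics/b1z.png',np.hstack([g(im[max(u[1]-70,0):u[1]+70,u[0]-70:u[0]+70]),g(s[155:315,270:430])]))
print(bot.read_ft_force(),bot.read_clock())
E
```

```text
[-0.0275 -0.6168  0.2704] 33.825
```

View pics/b1z.png

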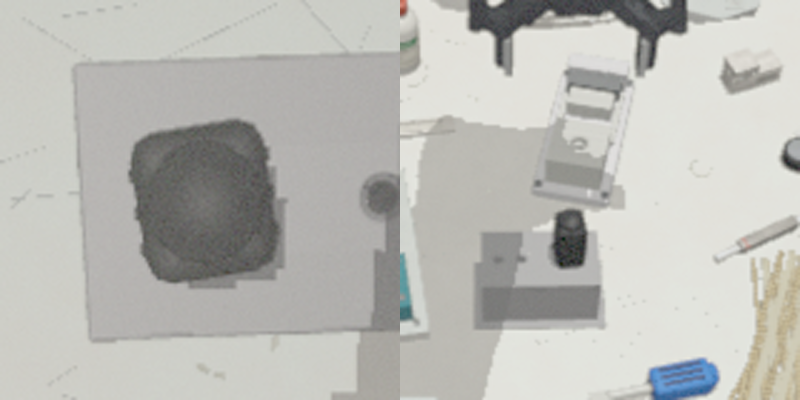

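View pics/b1.png

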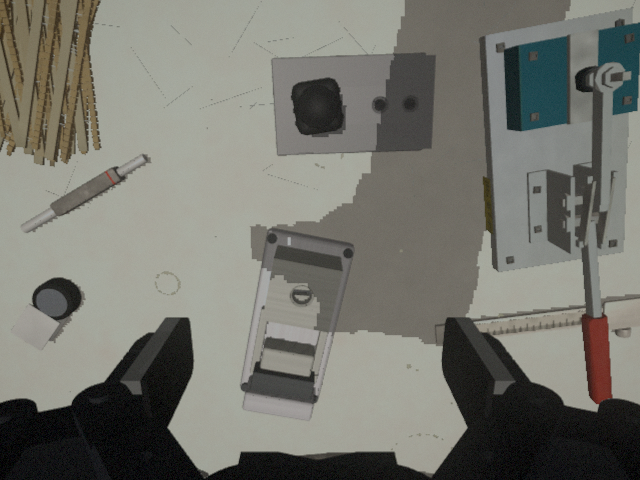

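```bash
python3 - <<'E'
from h import *
bot.close_job()
E
```

```text
the job is handed in; nothing more can be done
```

I tightened the edge clamp screw with the black screwdriver and put the driver back in its stand. The job was handed in at about 34 s; no verdict is reported.

- **Slot:** I lined the blade up with the slot using the wrist camera and lowered it with a 4 N force limit. It dropped in, with the tip at about 0.030 m, the slot bottom.
- **Tightening:** Torque held at 0.04 N m while the screw turned, then rose to about 0.06 N m when it came up tight. I stopped there, backed off and lifted out. The jaw looked closed on the bar, and the slot had turned about 0.86 rad in total. The screw and head angles cannot be read directly, so this rests on the torque and the images. I estimate the head wound up by about 0.1–0.15 rad, against the 0.5 limit.
- **Driver:** It met the stand at its original home height, to within 0.2 mm. The last pictures show it upright in the large hole, released, with the gripper clear.
- **Sideways moment reading:** This crept up to about 0.3 N m during the turn, while the sideways forces stayed near noise. I did not find out why.
- **Blue look-alike:** It looked upright in the first scene picture and was lying flat by 5 s, before the arm came near it. I did not touch it.
- **Bystanders:** The pin gauge, loupe and gauge block look untouched in the last pictures, though I did not measure their positions. The tweezers were hidden or out of frame in those pictures, but the arm never worked near them.

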